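# Hang the paint cabinet's lift-off door

## Robot

A 6-joint arm with a two-finger parallel gripper is mounted at the origin on the work surface. World frame = base frame: x ahead of the robot, y to its left, z up, the work surface at z = 0. Lengths are in m, angles in rad, forces in N, time in s.
With the tool pointing down it reaches from about 0.3 to 0.95 m from the base axis. Payload 3.1 kg.
Tool frame: the origin (TCP) lies where the fingers leave the gripper's body, on its centre line; the fingertips stand 73 mm ahead of it and the grasp point (between the pads) lies 54 mm ahead of it; z points along the fingers, y is the line along which they close (so a half turn about z gives the same grasp; the last joint's range is limited). The gripper opens to 85 mm and grips with 20 to 120 N. Pads are 22 mm wide; open, the fingers measure 114 mm over their backs; the gripper's body (76 mm by 85 mm) begins 54 mm behind the grasp point. The pads swing forward as they close: fully open they stand 13 mm farther back than shut.
Start: joints at [-1.225, 0.308, 1.634, -0, 1.2, -0.07], TCP at [0.252, -0.572, 0.304] pointing down, gripper open.
Joint ranges: [-3.06, 3.06], [-0.79, 1.96], [0.05, 2.63], [-1.19, 4.34], [0.05, 2.64], [-2.94, 2.94]. Speed limits (rad/s): [2.79, 2.79, 3.14, 3.14, 3.14, 3.14].

## Interface

Orientations are given as a unit quaternion [x, y, z, w].
In Python, from rig import manip gives the robot as it stands.
- The arm moves only by the tool servo_tool, never from a script. Its argument "commands" is one flat list of numbers, 7 for each row, row after row: the turn, a rotation vector about the tool's x, y, z in rad, then the shift along the tool's x, y, z in m, then the closure, from 0 (fully open) to 1 (shut). A call has 1 to 20 rows; each row shifts and turns the commanded pose from where the row before left it, along the tool's axes as they then stand; what a row does not reach is not made up. A row lasts 1/10 s, in which the tool goes at most 50 mm and 8.59 degrees, less where a joint would pass 70% of its speed; a pose out of reach is approached as far as the arm can. A call with a gripper value outside its range is refused whole. The fingers move at their own pace and stop on an object; "squeeze" is the grip in N (left out, the last holds). Time passes only in rows, so rows that do not move let the fingers close. It gives the time, the measured TCP pose, the force, the opening and the grip force at its end, in the units of the state.
- manip.read_state(): the state, without advancing time (a new reading comes with each control period).
- manip.read_camera(name): name is "scene" or "top" or "wrist"; returns a dict with "color" (420x560x3 uint8, blue, green, red), "depth" (420x560 float32, m along the optical axis (not along the pixel's ray), 0 where there is no reading), "K" (3x3 intrinsics, pixels), "position" and "orientation" of the camera in the world; the wrist camera has in their place "tool_from_camera" (4x4, takes a point from camera to tool coordinates, whose origin is the TCP and whose axes are the flange's). Camera axes: x right, y up, looking along -z (the intrinsics and any distortion apply to the point x, -y, -z); pixel columns grow to the right and rows downward; lengths in m; the calibration is good to about 2 mm. A picture is of the moment at which its call begins: read the wrist's pose just before it.
- manip.close_job(): hands the job in; it is judged then, once.
Trained networks look in a picture, given as the dict that the camera call returned (one of the last four; its "shot" number tells which), for a name from the list of things; names that differ only in an ending like _2 or _b are one class to them, and where a whole thing is asked for, a point or a joint stands for the part that bears it (a point fixed in the world has none). Each returns a list of dicts, best first, with "confidence" (0 to 1); they miss things now and then, are a little off and sometimes report something else, mostly with a low value. They report only what shows in the picture. A call takes as long as a camera call. They do not tell look-alikes from the thing itself.
- manip.masks_of(picture, query): "region" (420x560 bool, what is visible of it) and "bbox" ([centre column, centre row, width, height] in pixels, round what is visible of it).
The state is a dict: "clock": time; "joint_pos": joint angles; "joint_vel": joint speeds; "joint_efforts": joint torques, N m; "position": TCP position; "eef_rot": TCP orientation; "wrist_force": force on the tool from outside, world axes, zero at the start; "wrist_torque": the same for the moment, N m; "finger_gap": finger opening in m; "grasp_force": force on a finger pad.
Only numpy, scipy, OpenCV 4.12 (cv2) and the standard library are available. Lean on these libraries where they do the work, as an engineer would, in place of code of your own. Each camera call takes 0.05 s, during which the arm holds its last target. There are 200 camera calls.

## Task

The little paint cabinet's lift-off door is standing in the drying rack: lift it out, hold it standing open in front of the cabinet and lower it so that both hinge barrels drop fully home on the two upright pins at once, feeling gently for the pins and never forcing it. Then push the door shut against its stops, let go and leave everything else on the table where it is.

Things in the scene. Friction and masses are not known exactly. Their poses are not given: they have to be found in the camera images.
- cabinet: Fixed open-fronted plywood box with paint tubes inside, 130 deep (x) x 180 wide (y) x 180 high. Origin: centre of its underside, on the table. Its open front faces its own +x (away from the robot), front plane at x +65. A steel hinge strip (4 thick, 24 wide, 125 high) is screwed to the front near y +65 and carries two lugs with upright pins, see the two nominal points
- hinge_nominal (a point): Fixed to the cabinet at x +80, y +65, height 45 mm, axes as the cabinet's: nominal lower pin axis at the lower lug's top; the home place of the door's origin. BUT the strip is screwed through slots: both pins sit together up to 9 mm either side of nominal along the cabinet's y (not x or z). This offset is not reported: find it by feel or by eye. The strip stays put under load
- upper_nominal (a point): Same for the upper pin: 85 mm above, height 130 mm. Each lug is 16 wide (y), 6 thick, reaching out to x +88; each pin is 8 diameter, 18 high above the lug, square-ended. Both pins stand on one vertical line, tips at heights 63 and 148. The upper lug bars the way from above: bring the door in from the front (along -x) with the barrels just above the pin tips
- stops (a point): Fixed to the cabinet at x +74, y -73, height 90: face of two rubber stops, 16 square at heights 40 and 140, that hold the shut door's inner face parallel to the front
- door: Loose upright plywood door, 0.18 to 0.29 kg. Origin: on the hinge axis (own z, up) at the lower barrel's lower mouth. Panel 12 thick (x -6 to 6), 140 wide (y -152 to -12), 160 high (z -30 to 130). Knob of 20 diameter on the outer (+x) face at y -135, z 50, out to x 23. Hung and shut, its axes are parallel to the cabinet's; it opens by + rotation about z (at +90 degrees it points along cabinet +x)
- barrel_upper (a point): Lower mouth of the upper barrel, on the door's hinge axis at z 85. The two steel barrels have outer diameter 18, a straight through hole of 10, and are 22 long: door z 0 to 22 and 85 to 107. Hung, they rest on the lugs and the door swings freely
- door_grip (a point): Good grip point: top edge of the panel (door y -50, z 130), gripped from above across the thickness (door x). Fingertips may reach 35 mm below the edge. With a firm grip here the door does not pivot between the fingers while a barrel presses on a pin with up to about 6 N
- door_edge (a point): Middle of the door's free (swinging) edge: door y -152, z 50. Axes as the door's
- rack: Fixed wooden drying rack, 110 x 110, 40 high, with upright rails along its y. Origin: centre of underside. The door stands in the middle slot (along y at x 0; 15 wide, floor at height 10), panel bottom 10 mm above the table; outer slots are empty. Lift the door straight up by more than 30 mm to clear it
- disc: Loose round wooden board, 150 diameter, 9 thick, lying flat; leave alone. Origin: centre of underside
- cup: Loose paper cup, 64 diameter, 65 high, standing; leave alone. Origin: centre of underside
- tube: Loose paint tube lying flat, 90 x 30 x 16; leave alone. Origin: centre of underside of its body
Mind the look-alikes: they are no part of the job. Of the things like the cabinet, leave any that is orange; of the rest the smaller one is meant.

How it is judged:
By the outcome, as a careful person would: the job done as asked, in the order asked, and still so for the second after the job is handed in, with the robot touching nothing.
It also fails if it takes over 72 s, if anything falls off the work surface, if the arm or the gripper's body presses on something with over 40 N, if the wrist force passes 120 N, or if a joint passes its speed limit or range.

## Working session

There is one attempt and no reset: what is moved stays moved. The work goes in short steps, Python scripts to look and compute and a tool call to move; the robot and the scene stay as the last step left them, time stands still between calls to the robot, and variables do not carry over. Pictures are saved under pics/ and viewed, at most 10 in all, crops included, and the job is handed in when it is done.

Besides the shell and the picture viewer there is one more tool, called in YAML: its name, and indented under it one key for each argument. servo_tool: Moves the arm, as the interface text tells. Its arguments: {"type":"object","properties":{"commands":{"type":"array"},"squeeze":{"type":"number"}},"required":["commands"]}

```bash
mkdir -p pics; cat > h.py <<'E'
import numpy as np, cv2
from rig import manip
from scipy.spatial.transform import Rotation as R
def pts(p):
    K=p["K"];d=p["depth"];v,u=np.mgrid[0:420,0:560]
    c=np.stack([(u-K[0,2])/K[0,0]*d,-(v-K[1,2])/K[1,1]*d,-d],-1)
    if "position" in p:
        return c@R.from_quat(p["orientation"]).as_matrix().T+np.array(p["position"]) if np.size(p["orientation"])==4 else c@np.array(p["orientation"]).T+p["position"]
    s=p["st"];T=np.array(p["tool_from_camera"])
    t=c@T[:3,:3].T+T[:3,3]
    return t@R.from_quat(s["eef_rot"]).as_matrix().T+np.array(s["position"])
def cam(n):
    s=manip.read_state();p=manip.read_camera(n);q=dict(p);q["st"]=s
    return p,q
E
python3 - <<'E'
from h import *
ims=[]
for n in("top","scene"):
    p,q=cam(n);X=pts(q);np.savez(f"{n}.npz",X=X,c=p["color"])
    print(n,p["K"].tolist(),np.array(p["position"]).round(3),np.array(p["orientation"]).round(4))
    for name in("cabinet","door","rack","disc","cup","tube"):
        for m in manip.masks_of(p,name):
            if m["confidence"]<.2: continue
            r=m["region"]&(p["depth"]>0);Y=X[r]
            print(n,name,round(m["confidence"],2),np.round(m["bbox"]),np.percentile(Y,[2,50,98],axis=0).round(3).tolist(),p["color"][r].mean(0).round())
    ims.append(p["color"]);cv2.imwrite(f"pics/{n}0.png",p["color"])
E
```

```text
top [[439.90776941296855, 0.0, 283.3165895417908], [0.0, 439.90776941296855, 205.91619911889447], [0.0, 0.0, 1.0]] [0.36  0.01  1.039] [-0.0351  0.0376  0.7099 -0.7025]
top cabinet 0.95 [120. 330. 176. 146.] [[0.124, 0.186, 0.04], [0.227, 0.302, 0.238], [0.329, 0.438, 0.241]] [118. 152. 176.]
top cabinet 0.93 [184. 186. 115.  88.] [[0.418, 0.121, 0.002], [0.488, 0.211, 0.18], [0.57, 0.307, 0.183]] [120. 155. 179.]
top cabinet 0.74 [415. 309. 112.  90.] [[0.177, -0.343, 0.011], [0.243, -0.243, 0.18], [0.311, -0.165, 0.183]] [ 45.  85. 157.]
top door 0.74 [393. 185.  77.  49.] [[0.452, -0.286, 0.049], [0.495, -0.217, 0.169], [0.547, -0.156, 0.173]] [118. 143. 163.]
top rack 0.66 [384. 189.  65.  62.] [[0.435, -0.29, 0.001], [0.499, -0.225, 0.034], [0.562, -0.161, 0.045]] [ 61.  86. 122.]
top rack 0.54 [280. 124.  66.  63.] [[0.602, -0.053, 0.003], [0.669, 0.014, 0.009], [0.737, 0.081, 0.013]] [106. 141. 174.]
top disc 0.56 [279. 124.  62.  60.] [[0.601, -0.053, 0.002], [0.669, 0.014, 0.009], [0.739, 0.081, 0.013]] [106. 141. 174.]
top cup 0.62 [288. 230.  29.  31.] [[0.377, -0.031, 0.0
[... 1170 characters left out ...]
4, -0.298, 0.006], [0.526, -0.222, 0.03], [0.569, -0.162, 0.043]] [ 43.  71. 116.]
scene disc 0.69 [201. 309.  69.  58.] [[0.483, -0.298, 0.002], [0.527, -0.223, 0.028], [0.57, -0.162, 0.043]] [ 43.  71. 115.]
scene disc 0.68 [341. 289.  64.  62.] [[0.604, -0.056, 0.007], [0.672, 0.008, 0.01], [0.735, 0.077, 0.013]] [100. 146. 193.]
scene cup 0.9 [250. 213.  28.  38.] [[0.36, -0.033, -0.0], [0.4, -0.0, 0.04], [0.435, 0.052, 0.067]] [109. 115. 122.]
scene cup 0.52 [283. 249.  24.  33.] [[0.48, -0.02, 0.003], [0.519, -0.005, 0.016], [0.561, 0.016, 0.02]] [117. 115. 119.]
scene tube 0.84 [284. 250.  31.  33.] [[0.482, -0.02, 0.008], [0.521, -0.004, 0.016], [0.561, 0.018, 0.02]] [118. 115. 119.]
```

```bash
python3 - <<'E'
from h import *
a=np.load("top.npz");b=np.load("scene.npz")
t=a["c"][100:270,110:460];s=b["c"][80:370,150:420]
cv2.imwrite("pics/a.png",cv2.resize(t,None,fx=2.2,fy=2.2));cv2.imwrite("pics/b.png",cv2.resize(s,None,fx=2,fy=2))
X=a["X"]
def rect(c,z0,z1,b):
    m=(X[...,2]>z0)&(X[...,2]<z1)&(X[...,0]>b[0])&(X[...,0]<b[1])&(X[...,1]>b[2])&(X[...,1]<b[3])
    P=X[m];r=cv2.minAreaRect((P[:,:2]*1000).astype(np.float32));print(c,len(P),r,P.mean(0).round(4))
rect("cab",.172,.19,(.38,.62,.08,.34))
rect("door",.16,.18,(.40,.60,-.35,-.10))
rect("rack",.03,.047,(.40,.60,-.35,-.10))
E
```

```text
cab 6014 ((496.2481384277344, 217.6025390625), (130.88287353515625, 181.13623046875), 13.542685508728027) [0.4953 0.2168 0.1805]
door 420 ((503.1554870605469, -231.12059020996094), (11.935230255126953, 140.30084228515625), 33.37617874145508) [ 0.5025 -0.2302  0.1702]
rack 1004 ((492.4627380371094, -214.9632110595703), (101.99444580078125, 141.2345733642578), 33.09941482543945) [ 0.4997 -0.2264  0.0402]
```

View pics/a.png

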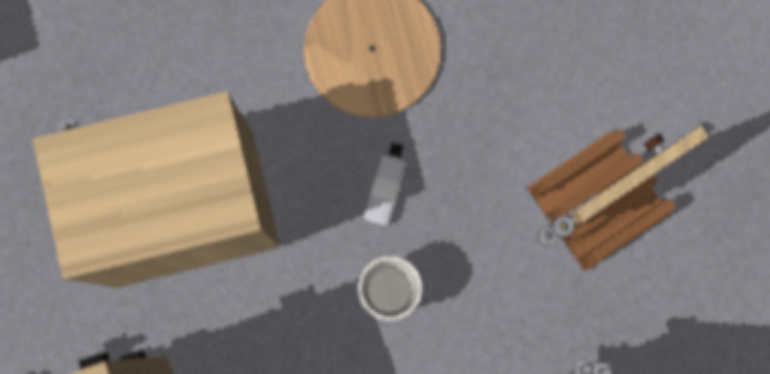

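View pics/b.png

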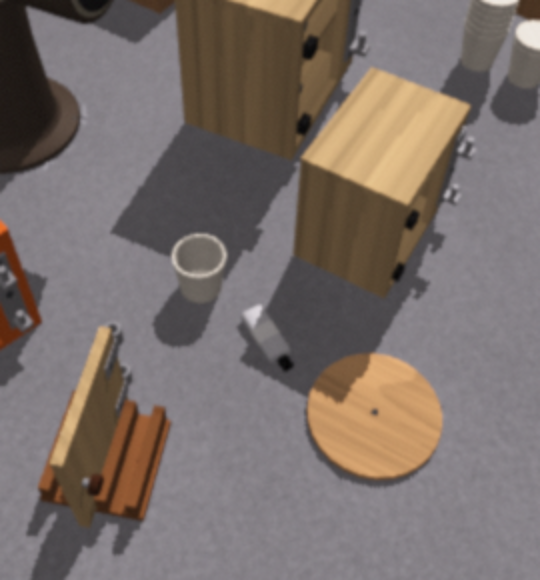

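```bash
cat >> h.py <<'E'
def plan(xyz,yaw):
    """yaw = world direction of tool y (rad), mod pi. prints turn about tool z and tool-frame shift after turning"""
    s=manip.read_state();M=R.from_quat(s["eef_rot"]).as_matrix()
    cur=np.arctan2(M[1,1],M[0,1]);
    print("t",round(s["clock"],2),"pos",np.round(s["position"],4),"ytool yaw",round(np.degrees(cur),2),"toolz",M[:,2].round(4),"j",np.round(s["joint_pos"],3),"F",np.round(s["wrist_force"],2),"gap",round(s["finger_gap"],4))
    d=(yaw-cur+np.pi/2)%np.pi-np.pi/2
    # tool z down: world turn +d is tool-z turn -d
    Y=cur+d; y=np.array([np.cos(Y),np.sin(Y),0]);z=np.array([0,0,-1.]);x=np.cross(y,z)
    D=np.array(xyz)-s["position"]
    print("turn about tool z",round(-d,4),"(or",round(-d+np.sign(d)*np.pi,4),") shift tool",np.round([D@x,D@y,D@z],4),"tool x,y world",x.round(3),y.round(3))
E
python3 - <<'E'
from h import *
p,q=cam("wrist");print(np.round(p["tool_from_camera"],4).tolist(),p["K"][0,0])
# door refine: top edge points in both cameras
for n in("top","scene"):
    X=np.load(n+".npz")["X"]
    m=(X[...,2]>.160)&(X[...,2]<.18)&(X[...,0]>.40)&(X[...,0]<.60)&(X[...,1]>-.35)&(X[...,1]<-.10)
    print(n,cv2.minAreaRect((X[m][:,:2]*1000).astype(np.float32)),np.median(X[m][:,2]))
    m=(X[...,2]>.174)&(X[...,2]<.19)&(X[...,0]>.38)&(X[...,0]<.62)&(X[...,1]>.08)&(X[...,1]<.34)
    print(n,cv2.minAreaRect((X[m][:,:2]*1000).astype(np.float32)),np.median(X[m][:,2]))
c=np.array([.5031,-.2311]);a=np.radians(33.4);g=c+(-.05+.082)*np.array([-np.sin(a),np.cos(a)])
print("grip",g);plan([*g,.30],a)
E
```

```text
[[-0.001, 0.9522, 0.3054, 0.0765], [1.0, 0.001, 0.0002, 0.0004], [-0.0001, 0.3054, -0.9522, -0.0703], [0.0, 0.0, 0.0, 1.0]] 317.36975440318645
top ((503.1554870605469, -231.12059020996094), (11.935230255126953, 140.30084228515625), 33.37617874145508) 0.17029913174313566
top ((496.2462463378906, 217.60256958007812), (130.8826446533203, 181.13497924804688), 13.545129776000977) 0.1804852019053555
scene ((502.7728576660156, -233.3729248046875), (12.906402587890625, 139.9658203125), 33.34185028076172) 0.17045351522114377
scene ((494.49530029296875, 216.15505981445312), (131.28526306152344, 185.3457794189453), 13.394810676574707) 0.1807173582942383
grip [ 0.48548462 -0.20438487]
t 0.75 pos [ 0.2524 -0.5718  0.3039] ytool yaw -66.18 toolz [ 0.e+00 -1.e-04 -1.e+00] j [-1.225  0.308  1.634  0.     1.2   -0.07 ] F [-0.22 -0.15  0.03] gap 0.0855
turn about tool z 1.4037 (or -1.7379 ) shift tool [-0.1784 -0.3968  0.0039] tool x,y world [ 0.55  -0.835  0.   ] [-0.835 -0.55   0.   ]
```

servo_tool:
  commands: [0,0,-0.145,0,0,0,0,0,0,-0.145,0,0,0,0,0,0,-0.145,0,0,0,0,0,0,-0.145,0,0,0,0,0,0,-0.145,0,0,0,0,0,0,-0.145,0,0,0,0,0,0,-0.145,0,0,0,0,0,0,-0.145,0,0,0,0,0,0,-0.145,0,0,0,0,0,0,-0.145,0,0,0,0,0,0,-0.145,0,0,0,0,0,0,-0.143,0,0,0,0,0,0,0,0.018,0.04,0,0,0,0,0,0.018,0.04,0,0,0,0,0,0.018,0.04,0,0,0,0,0,0.018,0.04,0,0,0,0,0,0.018,0.04,0,0,0,0,0,0.018,0.04,0,0,0,0,0,0.018,0.04,0,0,0,0,0,0.018,0.04,0,0]
  squeeze: 60

```text
clock: 2.75
position: [0.441, -0.2738, 0.3042]
eef_rot: [0.474, 0.88, -0.0, 0.0]
wrist_force: [1.0, 0.3, -0.1]
finger_gap: 0.0855
grasp_force: 0.0
```

```bash
python3 - <<'E'
from h import *
p,q=cam("wrist");X=pts(q);cv2.imwrite("pics/w1.png",p["color"])
m=(X[...,2]>.160)&(X[...,2]<.18)&(X[...,0]>.40)&(X[...,0]<.60)&(X[...,1]>-.35)&(X[...,1]<-.10)
r=cv2.minAreaRect((X[m][:,:2]*1000).astype(np.float32));print(r,np.median(X[m][:,2]))
plan([.4855,-.2045,.21],np.radians(33.4))
E
```

```text
((501.1872863769531, -232.81103515625), (13.018454551696777, 140.10150146484375), 33.19310760498047) 0.16985154043366513
t 2.8 pos [ 0.4438 -0.2686  0.3041] ytool yaw 33.57 toolz [ 0.0036  0.0053 -1.    ] j [-0.631  0.103  1.881  0.007  1.158 -1.22 ] F [ 1.47  3.15 -0.18] gap 0.0852
turn about tool z 0.0029 (or -3.1387 ) shift tool [0.0306 0.0701 0.0941] tool x,y world [-0.55   0.835  0.   ] [0.835 0.55  0.   ]
```

View pics/w1.png

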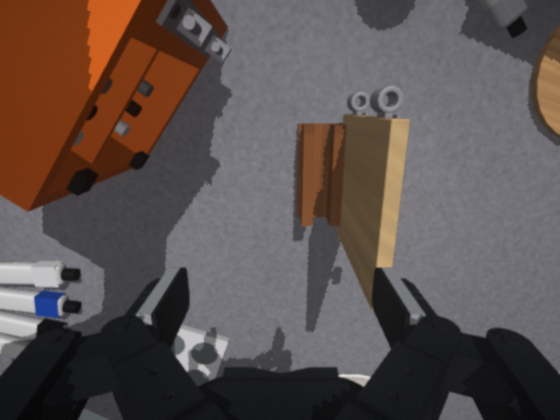

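servo_tool:
  commands: [0,0,0,0.011,0.024,0,0,0,0,0,0.011,0.024,0,0,0,0,0,0.01,0.023,0,0,0,0,0,0,0,0,0,0,0,0,0,0,0,0,0,0,0,0,0,0,0]

```text
clock: 3.4
position: [0.4815, -0.2103, 0.3039]
eef_rot: [0.474, 0.88, -0.0, -0.0]
wrist_force: [-0.6, -0.0, -0.2]
finger_gap: 0.0854
grasp_force: 0.0
```

```bash
python3 - <<'E'
from h import *
p,q=cam("wrist");X=pts(q)
m=(X[...,2]>.160)&(X[...,2]<.18)&(X[...,0]>.40)&(X[...,0]<.60)&(X[...,1]>-.35)&(X[...,1]<-.10)
r=cv2.minAreaRect((X[m][:,:2]*1000).astype(np.float32));print(r,np.median(X[m][:,2]))
plan([.4847,-.2053,.211],np.radians(33.3))
E
```

```text
((501.30255126953125, -232.27032470703125), (11.62583065032959, 139.81570434570312), 33.35921096801758) 0.17009538256609297
t 3.45 pos [ 0.4815 -0.2104  0.3039] ytool yaw 33.34 toolz [-3.e-04 -4.e-04 -1.e+00] j [-4.950e-01  1.160e-01  1.867e+00 -1.000e-03  1.159e+00 -1.076e+00] F [-0.39  0.35 -0.45] gap 0.0856
turn about tool z 0.0008 (or -3.1408 ) shift tool [0.0025 0.0055 0.0929] tool x,y world [-0.549  0.836  0.   ] [0.836 0.549 0.   ]
```

servo_tool:
  commands: [0,0,0,0.003,0.0045,0,0,0,0,0,0,0,0.018,0,0,0,0,0,0,0.02,0,0,0,0,0,0,0.02,0,0,0,0,0,0,0.02,0,0,0,0,0,0,0.01,0,0,0,0,0,0,0.005,0,0,0,0,0,0,0,0.4,0,0,0,0,0,0,0.6,0,0,0,0,0,0,0.75,0,0,0,0,0,0,1,0,0,0,0,0,0,1,0,0,0,0,0,0,1,0,0,0,0,0,0,1,0,0,0,0,0,0,1,0,0,0,0,0,0,1]
  squeeze: 60

```text
clock: 5.05
position: [0.4845, -0.2047, 0.2116]
eef_rot: [0.474, 0.88, 0.0, 0.001]
wrist_force: [-0.5, 1.1, 5.9]
finger_gap: 0.0112
grasp_force: 59.4
```

servo_tool:
  commands: [0,0,0,0,0,-0.004,1,0,0,0,0,0,-0.01,1,0,0,0,0,0,-0.015,1,0,0,0,0,0,-0.02,1,0,0,0,0,0,-0.03,1,0,0,0,0,0,-0.02,1,0,0,0,0,0,-0.01,1,0,0,0,0,0,0,1,0,0,0,0,0,0,1]
  squeeze: 90

```text
clock: 5.95
position: [0.4833, -0.2043, 0.3188]
eef_rot: [0.474, 0.88, -0.0, -0.001]
wrist_force: [-1.3, -0.5, -2.8]
finger_gap: 0.0109
grasp_force: 87.9
```

```bash
python3 - <<'E'
from h import *
p,q=cam("wrist");X=pts(q);cv2.imwrite("pics/w2.png",p["color"])
s=manip.read_state();print(np.round(s["wrist_force"],2),np.round(s["wrist_torque"],3))
th=np.radians(13.5);ex=np.array([np.cos(th),np.sin(th)]);ey=np.array([-np.sin(th),np.cos(th)])
h=np.array([.4957,.2172])+.08*ex+.065*ey
print("hinge nom",h)
# tool x toward -ex ; grip 50 mm out + 60 mm standoff
plan([*(h+.11*ex),.33],th+np.pi/2)
plan([*(h+.11*ex),.24],th+np.pi/2)
E
```

```text
[-0.25  0.43 -3.02] [ 0.057  0.034 -0.039]
hinge nom [0.55831564 0.29907967]
t 6.0 pos [ 0.4831 -0.2041  0.3182] ytool yaw 33.41 toolz [-0.003   0.0015 -1.    ] j [-0.483  0.102  1.853 -0.     1.191 -1.066] F [-0.25  0.43 -3.02] gap 0.0108
turn about tool z -1.2234 (or 1.9182 ) shift tool [-0.3006  0.4717 -0.0118] tool x,y world [-0.972 -0.233 -0.   ] [-0.233  0.972  0.   ]
t 6.0 pos [ 0.4831 -0.2041  0.3182] ytool yaw 33.41 toolz [-0.003   0.0015 -1.    ] j [-0.483  0.102  1.853 -0.     1.191 -1.066] F [-0.25  0.43 -3.02] gap 0.0108
turn about tool z -1.2234 (or 1.9182 ) shift tool [-0.3006  0.4717  0.0782] tool x,y world [-0.972 -0.233 -0.   ] [-0.233  0.972  0.   ]
```

View pics/w2.png

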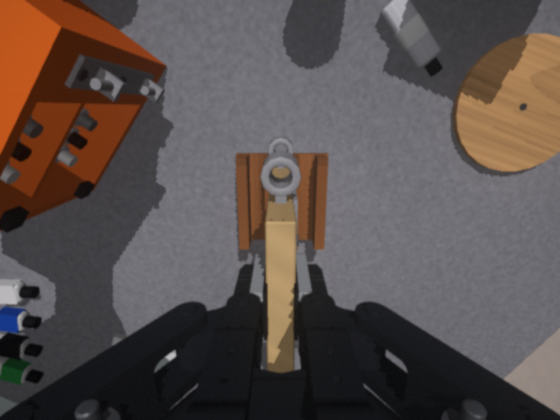

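servo_tool:
  commands: [0,0,-0.136,0,0,0,1,0,0,-0.136,0,0,0,1,0,0,-0.136,0,0,0,1,0,0,-0.136,0,0,0,1,0,0,-0.136,0,0,0,1,0,0,-0.136,0,0,0,1,0,0,-0.136,0,0,0,1,0,0,-0.136,0,0,0,1,0,0,-0.136,0,0,0,1,0,0,0,-0.03,0.015,0,1,0,0,0,-0.03,0.02,0,1,0,0,0,-0.03,0.02,0,1,0,0,0,-0.03,0.02,0,1,0,0,0,-0.03,0.02,0,1,0,0,0,-0.03,0.02,0,1,0,0,0,-0.03,0.02,0,1,0,0,0,-0.03,0.02,0,1,0,0,0,-0.03,0.01,0,1,0,0,0,-0.03,0.0,0,1,0,0,0,0,0,0,1]

```text
clock: 8.0
position: [0.739, 0.0277, 0.3161]
eef_rot: [-0.119, 0.993, 0.0, -0.001]
wrist_force: [-0.4, -0.7, -3.7]
finger_gap: 0.0105
grasp_force: 88.1
```

servo_tool:
  commands: [0,0,0,0,0.015,0,1,0,0,0,0,0.03,0,1,0,0,0,0,0.035,0,1,0,0,0,0,0.035,0,1,0,0,0,0,0.035,0,1,0,0,0,0,0.035,0,1,0,0,0,0,0.035,0,1,0,0,0,0,0.03,0,1,0,0,0,0,0.03,0,1,0,0,0,0,0.02,0,1,0,0,0,0,0.01,0,1,0,0,0,0,0,0,1,0,0,0,0,0,0,1,0,0,0,0,0,0,1]

```text
clock: 9.4
position: [0.6651, 0.3258, 0.3198]
eef_rot: [-0.117, 0.993, -0.0, -0.0]
wrist_force: [-0.0, 0.3, -1.7]
finger_gap: 0.011
grasp_force: 88.0
```

```bash
python3 - <<'E'
from h import *
p,q=cam("wrist");X=pts(q);cv2.imwrite("pics/w3.png",p["color"])
p2,q2=cam("top");np.savez("w3.npz",X=X,c=p["color"],d=p["depth"])
th=np.radians(13.5);ex=np.array([np.cos(th),np.sin(th)]);ey=np.array([-np.sin(th),np.cos(th)])
h=np.array([.4957,.2172])+.08*ex+.065*ey
plan([*(h+.11*ex),.24],th+np.pi/2)
m=(X[...,2]>.174)&(X[...,2]<.19)&(X[...,0]>.38)&(X[...,0]<.62)&(X[...,1]>.08)&(X[...,1]<.34)
if m.sum()>50: print(cv2.minAreaRect((X[m][:,:2]*1000).astype(np.float32)))
E
```

```text
t 9.5 pos [0.6651 0.3259 0.3199] ytool yaw 103.43 toolz [-0.e+00 -4.e-04 -1.e+00] j [ 0.397  0.52   1.306 -0.     1.316 -1.408] F [-0.37 -0.72 -2.48] gap 0.0106
turn about tool z -0.0012 (or 3.1403 ) shift tool [ 0.0001 -0.0012  0.0799] tool x,y world [-0.972 -0.233 -0.   ] [-0.233  0.972  0.   ]
((551.5335083007812, 229.79510498046875), (12.159708976745605, 180.24002075195312), 13.339425086975098)
```

View pics/w3.png

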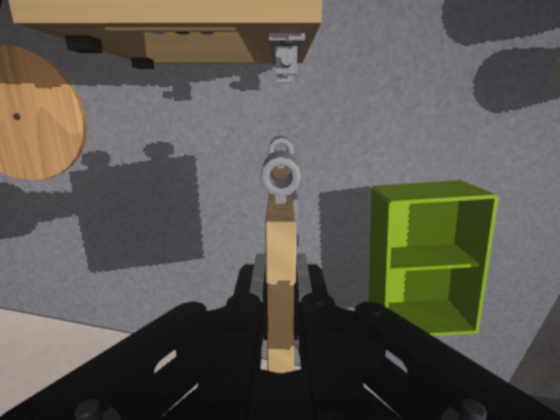

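servo_tool:
  commands: [0,0,0,0.005,0,0.01,1,0,0,0,0.01,0,0.02,1,0,0,0,0.01,0,0.02,1,0,0,0,0.005,0,0.015,1,0,0,0,0,0,0.01,1,0,0,0,0,0,0,1,0,0,0,0,0,0,1,0,0,0,0,0,0,1]

```text
clock: 10.3
position: [0.6366, 0.3208, 0.2464]
eef_rot: [-0.118, 0.993, 0.0, 0.002]
wrist_force: [-0.4, -0.3, -3.0]
finger_gap: 0.0106
grasp_force: 88.0
```

```bash
python3 - <<'E'
from h import *
p,q=cam("wrist");X=pts(q);np.savez("w4.npz",X=X,c=p["color"],d=p["depth"])
cv2.imwrite("pics/w4.png",cv2.resize(p["color"][0:220,210:350],None,fx=4,fy=4,interpolation=cv2.INTER_CUBIC)[:600] if 0 else cv2.resize(p["color"][20:220,180:380],(600,600),interpolation=cv2.INTER_CUBIC))
plan([.636,.3177,.24],np.radians(103.45))
# green tray
c=p["color"].astype(int);g=(c[...,1]>c[...,0]+40)&(c[...,1]>c[...,2]+20)&(p["depth"]>0)
if g.sum(): print("green",np.percentile(X[g],[1,50,99],axis=0).round(3).tolist())
E
```

```text
t 10.35 pos [0.6365 0.3208 0.2465] ytool yaw 103.53 toolz [ 0.0029  0.0013 -1.    ] j [ 0.406  0.524  1.451  0.     1.164 -1.401] F [-0.29 -1.12 -2.09] gap 0.0105
turn about tool z 0.0013 (or -3.1403 ) shift tool [ 0.0012 -0.0029  0.0065] tool x,y world [-0.973 -0.233 -0.   ] [-0.233  0.973  0.   ]
green [[0.623, 0.443, 0.003], [0.691, 0.527, 0.005], [0.776, 0.587, 0.071]]
```

View pics/w4.png

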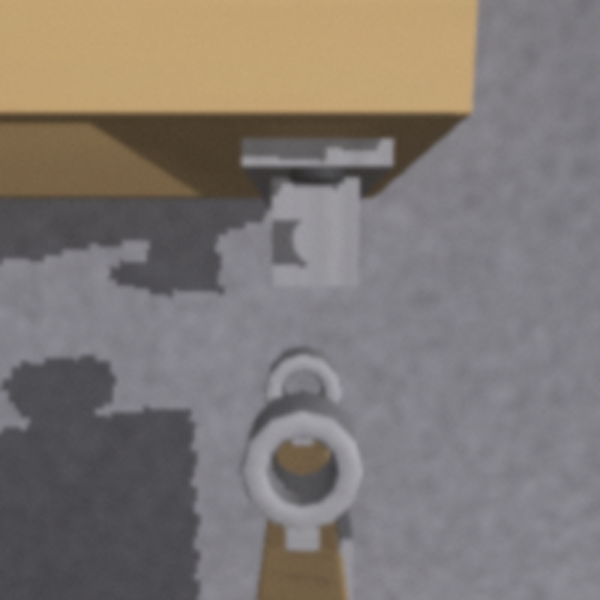

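```bash
python3 - <<'E'
from h import *
a=np.load("w4.npz");X=a["X"];d=a["d"];th=np.radians(13.45)
s=manip.read_state();ex=np.array([np.cos(th),np.sin(th)]);ey=np.array([-np.sin(th),np.cos(th)])
tcp=np.array([.6365,.3208])
U=(X[...,:2]-tcp)@ex; V=(X[...,:2]-tcp)@ey; Z=X[...,2]
# metal blob regions: print stats by height band near lug & barrel
def st(n,m): print(n,m.sum(),"u",np.percentile(U[m],[2,50,98]).round(4),"v",np.percentile(V[m],[2,50,98]).round(4),"vmid",round((V[m].min()+V[m].max())/2,4),"z",np.median(Z[m]).round(4))
w=np.zeros(d.shape,bool);w[60:125,255:320]=1
for z0,z1 in((.122,.136),(.138,.155)): st(("lug",z0),w&(Z>z0)&(Z<z1))
w[:]=0;w[140:205,255:310]=1
st("barrel",w&(Z>.174)&(Z<.19)&(U<-.038))
w[:]=0;w[0:60]=1
m=w&(Z>.174)&(Z<.19); st("cabtop",m)
P=np.c_[U[m],V[m]];r=cv2.minAreaRect((P*1000).astype(np.float32));print(r)
for r in range(66,122,3): print(r,Z[r,272:302:2].round(3).tolist())
# col edges
g=a["c"][...,0].astype(int)
for r in (86,90,95,100,105,110): print(r,g[r,262:308].tolist())
E
```

```text
('lug', 0.122) 866 u [-0.0981 -0.0871 -0.0755] v [-0.0092  0.0018  0.0167] vmid 0.003 z 0.1302
('lug', 0.138) 965 u [-0.0982 -0.0947 -0.0803] v [-0.0112  0.0016  0.0161] vmid 0.0027 z 0.152
barrel 1263 u [-0.0592 -0.0485 -0.0386] v [-0.0086 -0.0005  0.007 ] vmid -0.0007 z 0.1814
cabtop 20049 u [-0.1171 -0.1076 -0.0981] v [-0.1053 -0.0431  0.0188] vmid -0.046 z 0.1802
((-107.83238220214844, -46.000953674316406), (135.09873962402344, 19.982261657714844), 89.99754333496094)
66 [0.152, 0.153, 0.152, 0.152, 0.153, 0.154, 0.151, 0.154, 0.153, 0.152, 0.153, 0.153, 0.152, 0.151, 0.152]
69 [0.154, 0.153, 0.152, 0.152, 0.153, 0.153, 0.153, 0.152, 0.152, 0.152, 0.153, 0.153, 0.154, 0.153, 0.153]
72 [0.153, 0.152, 0.153, 0.153, 0.154, 0.154, 0.153, 0.153, 0.151, 0.152, 0.152, 0.153, 0.153, 0.152, 0.152]
75 [0.149, 0.15, 0.15, 0.151, 0.151, 0.152, 0.151, 0.151, 0.153, 0.153, 0.151, 0.15, 0.15, 0.15, 0.15]
78 [0.133, 0.133, 0.133, 0.15, 0.152, 0.152, 0.152, 0.153, 0.153, 0.152, 0.152, 0.149, 0.134, 0.134, 0.133]
81 [0.13, 0.131, 0.131, 0.129, 0.13, 0.129, 0.132, 0.13, 0.129, 0.129, 0.13, 0.131, 0.
[... 2015 characters left out ...]
 136]
100 [132, 133, 135, 138, 137, 136, 136, 131, 116, 100, 95, 96, 93, 96, 104, 122, 150, 157, 159, 158, 156, 155, 154, 153, 152, 153, 153, 155, 156, 159, 159, 157, 155, 151, 151, 151, 151, 143, 135, 131, 133, 134, 137, 139, 140, 140]
105 [138, 141, 140, 139, 134, 134, 134, 132, 122, 101, 95, 96, 96, 96, 96, 97, 104, 123, 142, 154, 156, 155, 153, 154, 152, 153, 153, 156, 156, 159, 159, 157, 153, 150, 150, 150, 150, 144, 138, 137, 138, 143, 143, 142, 139, 137]
110 [140, 138, 139, 140, 139, 138, 138, 138, 142, 151, 155, 156, 158, 159, 158, 158, 157, 154, 155, 155, 155, 154, 152, 152, 152, 154, 154, 157, 160, 160, 158, 155, 152, 150, 149, 150, 150, 144, 140, 139, 141, 139, 142, 137, 139, 137]
```

```bash
cat >> h.py <<'E'
def meas(tcp,X,pinrows,barrows,zoff,cols=(255,312)):
    th=np.radians(13.45);ex=np.array([np.cos(th),np.sin(th)]);ey=np.array([-np.sin(th),np.cos(th)])
    U=(X[...,:2]-tcp)@ex; V=(X[...,:2]-tcp)@ey; Z=X[...,2]
    def c(n,rows,z0,z1):
        m=np.zeros(Z.shape,bool);m[rows[0]:rows[1],cols[0]:cols[1]]=1;m&=(Z>z0)&(Z<z1)
        P=(np.c_[U[m],V[m]]*1000).astype(np.float32)
        if len(P)<10: print(n,"none");return
        (x,y),r=cv2.minEnclosingCircle(P);lo,hi=np.percentile(P,[1,99],axis=0)
        print(n,len(P),"circ",round(x,2),round(y,2),"r",round(r,2),"box",(lo+hi)/2,hi-lo,"mean",P.mean(0),"z",np.median(Z[m]).round(4))
    c("pinU",pinrows,.142,.156);c("barU",barrows,.107+zoff-.005,.107+zoff+.006);c("barL",(barrows[0]-25,barrows[1]),.022+zoff-.006,.022+zoff+.006)
    c("pinL",(pinrows[0],pinrows[1]+20),.055,.07)
E
python3 - <<'E'
from h import *
a=np.load("w4.npz");meas(np.array([.6365,.3208]),a["X"],(89,112),(145,205),.0749)
E
```

```text
pinU 212 circ -83.11 1.71 r 3.95 box [-83.10527805   1.80275022] [7.5616404 7.4497461] mean [-83.1332      1.6751002] z 0.1483
barU 1160 circ -47.98 0.11 r 11.74 box [-48.92590475  -0.68691942] [20.87752834 16.11483076] mean [-49.138744    -0.46878973] z 0.1815
barL 276 circ -48.06 -0.59 r 11.68 box [-48.91106081  -0.36537331] [20.98601627 16.69461548] mean [-51.63475     -0.41881964] z 0.0965
pinL none
```

servo_tool:
  commands: [0,0,0,0.008,0.0023,0,1,0,0,0,0.009,0,0,1,0,0,0,0.009,0,0,1,0,0,0,0.0067,0,0,1,0,0,0,0,0,0.004,1,0,0,0,0,0,0.003,1,0,0,0,0,0,0,1,0,0,0,0,0,0,1,0,0,0,0,0,0,1]

```text
clock: 11.25
position: [0.6031, 0.3149, 0.2376]
eef_rot: [-0.118, 0.993, -0.0, -0.0]
wrist_force: [0.0, 0.4, -2.8]
finger_gap: 0.0107
grasp_force: 88.1
```

```bash
python3 - <<'E'
from h import *
p,q=cam("wrist");X=pts(q);np.savez("w5.npz",X=X,c=p["color"],d=p["depth"])
cv2.imwrite("pics/w5.png",cv2.resize(p["color"][100:240,210:350],(560,560),interpolation=cv2.INTER_CUBIC))
plan([.6042,.3154,.24],np.radians(103.45))
s=manip.read_state();zo=s["position"][2]-.1716
meas(np.array(s["position"])[:2],X,(130,200),(145,205),zo)
E
```

```text
t 11.3 pos [0.6031 0.3149 0.2377] ytool yaw 103.53 toolz [-5.e-04 -2.e-04 -1.e+00] j [ 0.417  0.475  1.543  0.     1.124 -1.39 ] F [ 0.68 -0.49 -3.11] gap 0.0104
turn about tool z 0.0013 (or -3.1403 ) shift tool [-0.0011  0.0002 -0.0023] tool x,y world [-0.973 -0.233 -0.   ] [-0.233  0.973  0.   ]
pinU 328 circ -52.17 -0.18 r 14.74 box [-53.40545235  -0.36873217] [15.23042496 22.12719638] mean [-53.601128    -0.38644853] z 0.1512
barU 1184 circ -52.11 -1.47 r 15.51 box [-49.42523367  -0.72138096] [20.97691349 16.17199037] mean [-49.62678     -0.47526783] z 0.1729
barL none
pinL none
```

View pics/w5.png

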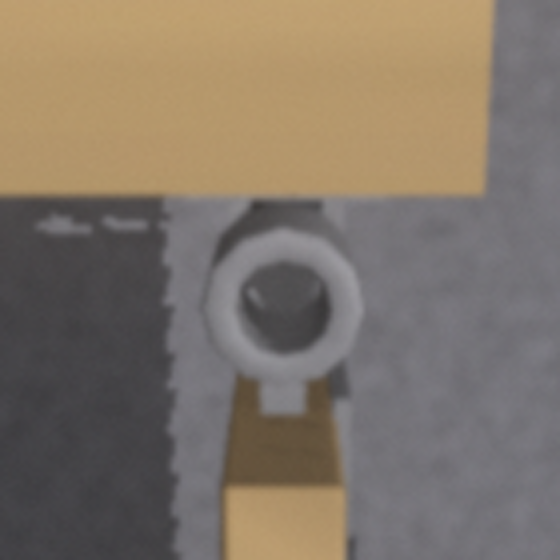

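```bash
python3 - <<'E'
from h import *
a=np.load("w5.npz");X=a["X"];s=manip.read_state();tcp=np.array(s["position"][:2])
th=np.radians(13.45);ex=np.array([np.cos(th),np.sin(th)]);ey=np.array([-np.sin(th),np.cos(th)])
U=(X[...,:2]-tcp)@ex*1000;V=(X[...,:2]-tcp)@ey*1000;Z=X[...,2]*1000
for r in range(156,194,2): print(r,Z[r,262:301:2].round(0).astype(int).tolist())
w=np.zeros(Z.shape,bool);w[160:190,266:296]=1
m=w&(Z>145.5)&(Z<150.2);print("pin?",m.sum(),np.c_[U[m],V[m],Z[m]].round(1)[::4].tolist())
# outer ring fit of barrel top
w[:]=0;w[150:200,255:308]=1;m=w&(Z>170)&(Z<177)&(U<-48);P=np.c_[U[m],V[m]]
from scipy.optimize import least_squares
def f(c):
    r=np.hypot(P[:,0]-c[0],P[:,1]-c[1]);return np.maximum(r-9,0)+np.maximum(5-r,0)
print(least_squares(f,[-50,0],loss="soft_l1",f_scale=.2).x)
a=np.load("w4.npz");X=a["X"];tcp=np.array([.6365,.3208])
U=(X[...,:2]-tcp)@ex*1000;V=(X[...,:2]-tcp)@ey*1000;Z=X[...,2]*1000
w[:]=0;w[145:205,255:308]=1
for z0,z1 in((178,185),(93,100)):
    m=w&(Z>z0)&(Z<z1)&(U<-48);P=np.c_[U[m],V[m]];print("w4",least_squares(f,[-50,0],loss="soft_l1",f_scale=.2).x)
E
```

```text
156 [0, -1, -1, 156, 164, 167, 168, 170, 172, 172, 171, 171, 169, 168, 165, 160, 130, 1, 0, 1]
158 [-1, 1, 155, 164, 171, 171, 173, 173, 174, 173, 173, 173, 173, 172, 172, 167, 161, 1, 2, -1]
160 [1, 0, 164, 172, 172, 173, 173, 173, 172, 173, 174, 173, 172, 172, 172, 172, 168, 161, -1, 0]
162 [0, 163, 171, 173, 173, 174, 173, 173, 174, 173, 174, 173, 173, 173, 173, 173, 171, 167, 0, 0]
164 [1, 171, 174, 173, 173, 173, 172, 174, 174, 173, 174, 173, 173, 172, 173, 174, 173, 173, 167, -1]
166 [0, 173, 174, 173, 173, 174, 173, 149, 148, 148, 149, 149, 172, 173, 173, 173, 172, 174, 172, 0]
168 [172, 172, 174, 173, 174, 173, 149, 147, 148, 148, 148, 149, 149, 173, 173, 173, 173, 173, 173, 0]
170 [173, 173, 173, 173, 173, 131, 149, 148, 147, 149, 148, 148, 149, 147, 171, 174, 174, 172, 173, 0]
172 [173, 172, 173, 172, 172, 130, 308, 148, 149, 149, 148, 148, 148, 148, 156, 173, 172, 173, 172, 172]
174 [173, 172, 173, 173, 163, 154, 130, 148, 148, 149, 149, 148, 149, 152, 159, 173, 173, 173, 174, 174]
176 [173, 173, 173, 172, 167, 159, 154, 131, 148, 147, 308, 148, 154, 157, 161, 173, 174, 17
[... 1031 characters left out ...]
147.9], [-50.0, -3.4, 148.9], [-49.9, -1.4, 148.4], [-49.8, 0.6, 148.1], [-50.0, 2.6, 149.2], [-49.3, -2.9, 148.2], [-49.4, -0.9, 148.6], [-49.2, 1.1, 147.7], [-49.2, 3.2, 147.3], [-48.6, -3.0, 147.0], [-48.8, -0.9, 147.9], [-48.8, 1.1, 148.0], [-49.1, 3.1, 149.8], [-48.4, -1.9, 148.8], [-48.2, 0.1, 147.6], [-48.3, 2.1, 148.3], [-47.6, -3.5, 147.1], [-47.9, -1.4, 148.6], [-47.6, 0.6, 147.5], [-47.7, 2.7, 147.9], [-47.3, -2.4, 148.5], [-47.1, -0.4, 147.5], [-47.1, 1.7, 147.5], [-46.8, -2.4, 148.6], [-46.6, -0.4, 147.7], [-46.8, 1.6, 148.2], [-45.8, -1.4, 146.3], [-46.1, 1.1, 147.5], [-45.9, -0.4, 149.0]]
[-51.10668365  -0.71861203]
w4 [-50.73573073  -0.64503648]
w4 [-50.23672551  -0.4925113 ]
```

servo_tool:
  commands: [0,0,0,-0.0014,0.0006,0,1,0,0,0,0,0,0,1,0,0,0,0,0,0.001,1,0,0,0,0,0,0.001,1,0,0,0,0,0,0.001,1,0,0,0,0,0,0.001,1,0,0,0,0,0,0,1,0,0,0,0,0,0,1]

```text
clock: 12.1
position: [0.6042, 0.3159, 0.2338]
eef_rot: [-0.118, 0.993, -0.0, -0.0]
wrist_force: [0.8, -0.3, -2.4]
finger_gap: 0.0103
grasp_force: 88.1
```

```bash
cat >> h.py <<'E'
def hole(tip=148):
    from scipy.optimize import least_squares
    p,q=cam("wrist");X=pts(q);s=manip.read_state();tcp=np.array(s["position"][:2])
    th=np.radians(13.45);ex=np.array([np.cos(th),np.sin(th)]);ey=np.array([-np.sin(th),np.cos(th)])
    U=(X[...,:2]-tcp)@ex*1000;V=(X[...,:2]-tcp)@ey*1000;Z=X[...,2]*1000
    w=np.zeros(Z.shape,bool);w[145:205,252:312]=1;zb=(s["position"][2]-.1716+.107)*1000
    zb=np.median(Z[w&(abs(Z-zb)<4)])
    m=w&(abs(Z-zb)<2)&(U<-48);P=np.c_[U[m],V[m]]
    f=lambda c:(lambda r:np.maximum(r-9,0)+np.maximum(5-r,0))(np.hypot(*(P-c).T))
    b=least_squares(f,[-51,-.6],loss="soft_l1",f_scale=.2).x
    m=w&(abs(Z-tip)<1.8)&(np.hypot(U-b[0],V-b[1])<6);Q=np.c_[U[m],V[m]]
    if len(Q): 
        g=lambda c:np.maximum(np.hypot(*(Q-c).T)-4,0)
        print("pinpix",len(Q),"u",Q[:,0].min().round(1),Q[:,0].max().round(1),"v",Q[:,1].min().round(1),Q[:,1].max().round(1))
    print("bar",b.round(2),"top z",zb.round(2),"origin z",round(zb-107,2))
    print("t",round(s["clock"],2),"pos",np.round(s["position"],4),"F",np.round(s["wrist_force"],2),"T",np.round(s["wrist_torque"],3))
    return X,p
E
python3 -c "
from h import *
hole()"
```

```text
pinpix 159 u -52.6 -46.2 v -5.3 3.6
bar [-51.17  -0.73] top z 169.04 origin z 62.04
t 12.15 pos [0.6043 0.3159 0.2338] F [-0.04 -0.05 -2.08] T [ 0.009  0.068 -0.034]
```

servo_tool:
  commands: [0,0,0,0,0,0.001,1,0,0,0,0,0,0.001,1,0,0,0,0,0,0,1]

```text
clock: 12.45
position: [0.6042, 0.3158, 0.2316]
eef_rot: [-0.118, 0.993, -0.0, -0.0]
wrist_force: [-0.1, -0.5, -3.9]
finger_gap: 0.0106
grasp_force: 88.1
```

```bash
python3 -c "
from h import *
hole()"
```

```text
pinpix 193 u -52.9 -46.3 v -5.4 3.9
bar [-51.11  -0.74] top z 166.91 origin z 59.91
t 12.5 pos [0.6042 0.3158 0.2317] F [-0.17  0.53 -2.35] T [-0.054  0.008  0.004]
```

servo_tool:
  commands: [0,0,0,0,0,0.001,1,0,0,0,0,0,0.001,1,0,0,0,0,0,0.001,1,0,0,0,0,0,0.001,1,0,0,0,0,0,0.001,1,0,0,0,0,0,0,1]

```text
clock: 13.1
position: [0.6042, 0.3158, 0.2266]
eef_rot: [-0.118, 0.993, -0.0, -0.0]
wrist_force: [-0.4, 0.1, -2.8]
finger_gap: 0.0103
grasp_force: 88.1
```

servo_tool:
  commands: [0,0,0,0,0,0.001,1,0,0,0,0,0,0.001,1,0,0,0,0,0,0.001,1,0,0,0,0,0,0.001,1,0,0,0,0,0,0.001,1,0,0,0,0,0,0,1]

```text
clock: 13.7
position: [0.6042, 0.3158, 0.2216]
eef_rot: [-0.118, 0.993, -0.0, -0.0]
wrist_force: [0.4, -0.2, -2.4]
finger_gap: 0.0103
grasp_force: 88.1
```

```bash
python3 -c "
from h import *
hole()"
```

```text
pinpix 276 u -54.4 -46.1 v -5.6 4.2
bar [-51.14  -0.7 ] top z 156.84 origin z 49.84
t 13.75 pos [0.6042 0.3159 0.2217] F [-0.68 -0.16 -2.21] T [ 0.016  0.09  -0.055]
```

servo_tool:
  commands: [0,0,0,0,0,0.001,1,0,0,0,0,0,0.001,1,0,0,0,0,0,0.001,1,0,0,0,0,0,0.001,1,0,0,0,0,0,0.0005,1,0,0,0,0,0,0,1]

```text
clock: 14.35
position: [0.6042, 0.3158, 0.2172]
eef_rot: [-0.118, 0.993, -0.0, -0.0]
wrist_force: [-1.0, -1.0, -2.2]
finger_gap: 0.011
grasp_force: 88.1
```

servo_tool:
  commands: [0,0,0,0,0,0.0004,1,0,0,0,0,0,0,1]

```text
clock: 14.55
position: [0.6043, 0.3159, 0.217]
eef_rot: [-0.118, 0.993, 0.0, -0.0]
wrist_force: [-0.1, 0.3, -2.6]
finger_gap: 0.0107
grasp_force: 88.1
```

```bash
python3 -c "
from h import *
hole()"
```

```text
pinpix 278 u -54.6 -46.9 v -5.4 4.1
bar [-52.52  -0.76] top z 152.13 origin z 45.13
t 14.6 pos [0.6043 0.3159 0.217 ] F [ 0.11 -0.67 -2.24] T [-0.007  0.11   0.024]
```

servo_tool:
  commands: [0,0,0,0,0,0.0004,1,0,0,0,0,0,0,1,0,0,0,0,0,0,1]

```text
clock: 14.9
position: [0.6044, 0.3159, 0.2167]
eef_rot: [-0.118, 0.993, 0.0, 0.0]
wrist_force: [0.0, -0.5, -2.1]
finger_gap: 0.0108
grasp_force: 88.1
```

servo_tool:
  commands: [0,0,0,0,0,0.0003,1,0,0,0,0,0,0,1,0,0,0,0,0,0,1]

```text
clock: 15.2
position: [0.6044, 0.3159, 0.2166]
eef_rot: [-0.118, 0.993, 0.0, 0.0]
wrist_force: [0.2, -0.8, 0.2]
finger_gap: 0.0105
grasp_force: 88.2
```

servo_tool:
  commands: [0,0,0,0,0,0,0.85,0,0,0,0,0,0,0.7,0,0,0,0,0,0,0.5,0,0,0,0,0,0,0.4,0,0,0,0,0,0,0.4,0,0,0,0,0,0,0.4]
  squeeze: 30

```text
clock: 15.8
position: [0.6043, 0.3159, 0.2163]
eef_rot: [-0.118, 0.993, 0.0, 0.0]
wrist_force: [0.6, -0.6, 0.5]
finger_gap: 0.0514
grasp_force: 0.0
```

```bash
python3 - <<'E'
from h import *
X,p=hole()
cv2.imwrite("pics/w6.png",p["color"])
E
```

```text
pinpix 221 u -53.7 -46.8 v -5.4 4.1
bar [-51.78  -0.71] top z 151.79 origin z 44.79
t 15.85 pos [0.6043 0.3159 0.2163] F [ 0.34 -1.05 -0.97] T [ 0.035  0.012 -0.034]
```

View pics/w6.png

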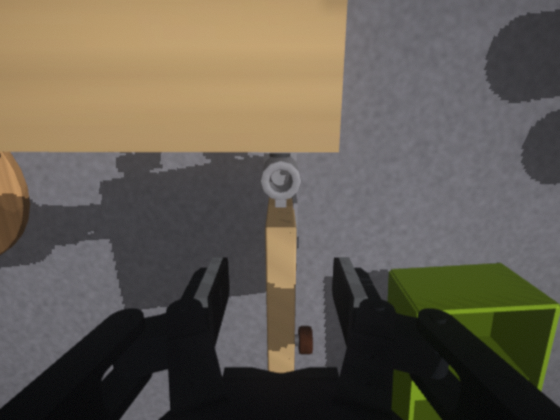

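servo_tool:
  commands: [0,0,0,0,0,-0.01,0.4,0,0,0,0,0,-0.02,0.4,0,0,0,0,0,-0.02,0.4,0,0,0,0,0,-0.02,0.4,0,0,0,-0.014,0.012,0,0.6,0,0,0,-0.02,0.012,0,0.8,0,0,0,-0.02,0.012,0,1,0,0,0,0,0,0,1,0,0,0,0,0,0,1,0,0,0,0,0,0,1,0,0,0,0,0,0,1,0,0,0,0,0,0.015,1,0,0,0,0,0,0.02,1,0,0,0,0,0,0.02,1,0,0,0,0,0,0.013,1,0,0,0,0,0,0,1,0,0,0,0,0,0,1]

```text
clock: 17.55
position: [0.6482, 0.3634, 0.2179]
eef_rot: [-0.118, 0.993, -0.0, -0.0]
wrist_force: [0.7, -0.3, 0.6]
finger_gap: -0.0002
grasp_force: 0.0
```

servo_tool:
  commands: [0,0,0,0,-0.004,0,1,0,0,0,0,-0.004,0,1,0,0,0,0,-0.004,0,1,0,0,0,0,0,0,1]

```text
clock: 17.95
position: [0.6517, 0.3511, 0.2191]
eef_rot: [-0.117, 0.993, 0.0, 0.001]
wrist_force: [0.1, 0.4, 0.2]
finger_gap: 0.0003
grasp_force: 0.0
```

```bash
python3 - <<'E'
from h import *
p,q=cam("wrist");X=pts(q);np.savez("w7.npz",X=X,c=p["color"]);cv2.imwrite("pics/w7.png",p["color"])
plan([.6577,.3484,.2165],np.radians(103.45))
m=(abs(X[...,2]-.175)<.005)&(X[...,0]>.56)&(X[...,1]>.29)&(X[...,1]<.40)
u=(X[m][:,:2]-[.555,.3034]);print(m.sum(),cv2.minAreaRect((X[m][:,:2]*1000).astype(np.float32)))
E
```

```text
t 18.0 pos [0.6515 0.3514 0.2189] ytool yaw 103.49 toolz [ 7.e-04  3.e-04 -1.e+00] j [ 0.436  0.602  1.388  0.     1.15  -1.37 ] F [0.59 0.14 0.16] gap -0.0003
turn about tool z 0.0007 (or -3.1409 ) shift tool [-0.0053 -0.0044  0.0024] tool x,y world [-0.973 -0.233 -0.   ] [-0.233  0.973  0.   ]
8473 ((614.2576293945312, 318.6441650390625), (92.08795166015625, 42.10968780517578), 34.104156494140625)
```

View pics/w7.png

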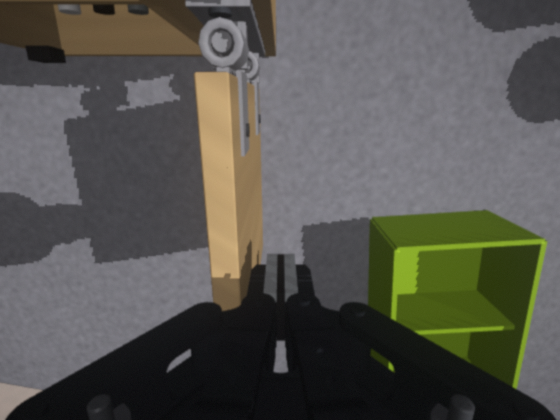

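servo_tool:
  commands: [0,0,0.0436,-0.0009,-0.0046,0,1,0,0,0.0436,-0.0009,-0.0046,0,1,0,0,0.0436,-0.0009,-0.0046,0,1,0,0,0.0436,-0.0009,-0.0046,0,1,0,0,0.0436,-0.0009,-0.0046,0,1,0,0,0.0436,-0.0009,-0.0046,0,1,0,0,0.0436,-0.0009,-0.0046,0,1,0,0,0.0436,-0.0009,-0.0046,0,1,0,0,0.0436,-0.0009,-0.0046,0,1,0,0,0.0436,-0.0009,-0.0046,0,1,0,0,0.0436,-0.0009,-0.0046,0,1,0,0,0.0436,-0.0009,-0.0046,0,1,0,0,0.0436,-0.0009,-0.0046,0,1,0,0,0.0436,-0.0009,-0.0046,0,1,0,0,0.0436,-0.0009,-0.0046,0,1,0,0,0.0436,-0.0009,-0.0046,0,1,0,0,0.0436,-0.0009,-0.0046,0,1,0,0,0.0436,-0.0009,-0.0046,0,1]

```text
clock: 19.8
position: [0.6561, 0.2698, 0.2186]
eef_rot: [0.272, 0.962, 0.0, 0.0]
wrist_force: [0.1, 1.2, 0.5]
finger_gap: 0.0003
grasp_force: 0.1
```

```bash
cat >> h.py <<'E'
def arc():
    s=manip.read_state();th=np.radians(13.45);M=R.from_quat(s["eef_rot"]).as_matrix()
    psi=np.arctan2(M[1,1],M[0,1])-th
    d=np.array([np.sin(th+psi),-np.cos(th+psi)]);n=np.array([np.cos(th+psi),np.sin(th+psi)])
    v=np.array(s["position"][:2])-[.555,.3034]
    print("phi tool",np.degrees(psi).round(2),"r",(v@d).round(4),"o",(v@n).round(4),"z",round(s["position"][2],4),"t",s["clock"],"F",np.round(s["wrist_force"],2))
E
python3 - <<'E'
from h import *
arc();p,q=cam("wrist");X=pts(q)
m=(abs(X[...,2]-.175)<.003)&(p["color"][...,2]>150)&(np.hypot(X[...,0]-.555,X[...,1]-.3034)<.16)
P=X[m][:,:2]-[.555,.3034];print(m.sum(),P.mean(0));vx,vy,x0,y0=cv2.fitLine((P*1000).astype(np.float32),cv2.DIST_L1,0,.01,.01).ravel();print("door phi",np.degrees(np.arctan2(vy,vx))-13.45+90,x0,y0)
E
```

```text
phi tool 45.01 r 0.1038 o 0.0242 z 0.2186 t 19.8 F [0.14 1.16 0.47]
6758 [ 0.04549408 -0.0266956 ]
door phi 46.51205 43.801445 -25.75525
```

servo_tool:
  commands: [0,0,0.0436,-0.0009,-0.0046,0,1,0,0,0.0436,-0.0009,-0.0046,0,1,0,0,0.0436,-0.0009,-0.0046,0,1,0,0,0.0436,-0.0009,-0.0046,0,1,0,0,0.0436,-0.0009,-0.0046,0,1,0,0,0.0436,-0.0009,-0.0046,0,1,0,0,0.0436,-0.0009,-0.0046,0,1,0,0,0.0436,-0.0009,-0.0046,0,1,0,0,0.0436,-0.0009,-0.0046,0,1,0,0,0.0436,-0.0009,-0.0046,0,1,0,0,0.0436,-0.0009,-0.0046,0,1,0,0,0.0436,-0.0009,-0.0046,0,1,0,0,0.0436,-0.0009,-0.0046,0,1,0,0,0.0436,-0.0009,-0.0046,0,1,0,0,0.03,-0.0006,-0.0032,0,1,0,0,0.02,-0.0004,-0.0021,0,1,0,0,0,0,0,0,1]

```text
clock: 21.55
position: [0.6129, 0.2149, 0.2184]
eef_rot: [0.568, 0.823, 0.0, -0.0]
wrist_force: [0.5, -1.1, 0.4]
finger_gap: -0.0
grasp_force: 0.0
```

```bash
cat >> h.py <<'E'
def door():
    arc();p,q=cam("wrist");X=pts(q);cv2.imwrite("pics/d.png",p["color"])
    w=np.hypot(X[...,0]-.555,X[...,1]-.3034)
    m=(abs(X[...,2]-.175)<.0025)&(w<.16)&(p["color"][...,2]>120)
    th=np.radians(13.45);ex=np.array([np.cos(th),np.sin(th)]);ey=np.array([-np.sin(th),np.cos(th)])
    v=X[...,:2]-[.555,.3034];U=v@ex*1000;V=v@ey*1000;m&=(U>-11)
    for a in range(-150,0,20):
        k=m&(V>a)&(V<a+20)
        if k.sum()>20: print(a,k.sum(),np.percentile(U[k],[3,50,97]).round(1))
E
python3 -c "
from h import *
door()"
```

```text
phi tool 7.29 r 0.1032 o 0.0228 z 0.2184 t 21.55 F [ 0.49 -1.1   0.4 ]
-110 728 [ 8.  13.  18.2]
-90 1256 [ 5.2 11.  16.7]
-70 1505 [ 2.4  8.1 13.8]
-50 1806 [-0.5  5.3 11. ]
-30 1660 [-2.7  2.9  8.4]
```

servo_tool:
  commands: [0,0,0.02,-0.0004,-0.0021,0,1,0,0,0.02,-0.0004,-0.0021,0,1,0,0,0.02,-0.0004,-0.0021,0,1,0,0,0.02,-0.0004,-0.0021,0,1,0,0,0.02,-0.0004,-0.0021,0,1,0,0,0.02,-0.0004,-0.0021,0,1,0,0,0,0,0,0,1]

```text
clock: 22.3
position: [0.6014, 0.2086, 0.2182]
eef_rot: [0.617, 0.787, -0.0, -0.0]
wrist_force: [0.5, 0.2, 0.4]
finger_gap: 0.0002
grasp_force: 0.0
```

```bash
python3 -c "
from h import *
door()"
```

```text
phi tool 0.37 r 0.1031 o 0.0224 z 0.2182 t 22.3 F [0.47 0.23 0.44]
-110 775 [-3.8  0.9  6.4]
-90 1240 [-4.3  1.1  6.2]
-70 1497 [-4.7  0.6  5.9]
-50 1762 [-5.   0.3  5.5]
-30 1647 [-5.3  0.   5.2]
```

Nearly shut; now press gently until force appears.

servo_tool:
  commands: [0,0,0,0,-0.0007,0,1,0,0,0,0,-0.0007,0,1,0,0,0,0,0,0,1]

```text
clock: 22.65
position: [0.6004, 0.2084, 0.2183]
eef_rot: [0.617, 0.787, -0.0, 0.0]
wrist_force: [0.5, 0.2, -0.1]
finger_gap: 0.0002
grasp_force: 0.1
```

servo_tool:
  commands: [0,0,0,0,-0.0005,0,1,0,0,0,0,-0.0003,0,1,0,0,0,0,0,0,1,0,0,0,0,0,0,1]

```text
clock: 23.05
position: [0.5998, 0.2083, 0.2183]
eef_rot: [0.617, 0.787, 0.0, 0.0]
wrist_force: [0.3, 0.4, -0.5]
finger_gap: 0.0002
grasp_force: 0.5
```

```bash
python3 -c "
from h import *
door()"
```

```text
phi tool 0.4 r 0.1031 o 0.0207 z 0.2183 t 23.05 F [ 0.31  0.41 -0.48]
-110 775 [-5.3 -0.5  4.9]
-90 1243 [-5.4 -0.1  5. ]
-70 1491 [-5.6 -0.2  5. ]
-50 1772 [-5.6 -0.3  5. ]
-30 1635 [-5.7 -0.3  4.9]
```

servo_tool:
  commands: [0,0,0,0,-0.0005,0,1,0,0,0,0,0,0,1,0,0,0,0,0,0,1]

```text
clock: 23.4
position: [0.5996, 0.2083, 0.2184]
eef_rot: [0.617, 0.787, 0.001, 0.0]
wrist_force: [2.7, 1.8, -1.8]
finger_gap: -0.0001
grasp_force: 1.6
```

servo_tool:
  commands: [0,0,0,0,-0.0005,0,1,0,0,0,0,0,0,1,0,0,0,0,0,0,1]

```text
clock: 23.7
position: [0.5995, 0.2082, 0.2184]
eef_rot: [0.617, 0.787, 0.001, 0.001]
wrist_force: [5.0, 1.0, -3.0]
finger_gap: 0.0002
grasp_force: 2.5
```

servo_tool:
  commands: [0,0,0,0,0.001,0,1,0,0,0,0,0.001,0,1,0,0,0,0,0.003,0,1,0,0,0,0,0.006,0,1,0,0,0,0,0.01,0,1,0,0,0,0,0.02,0,1,0,0,0,0,0.03,0,1,0,0,0,0,0,-0.03,1,0,0,0,0,0,-0.04,1,0,0,0,0,0,-0.03,1,0,0,0,0,0,0,1,0,0,0,0,0,0,1]

```text
clock: 24.9
position: [0.6683, 0.2252, 0.3193]
eef_rot: [0.617, 0.787, 0.001, 0.001]
wrist_force: [0.2, -0.6, -0.0]
finger_gap: 0.0003
grasp_force: 0.0
```

```bash
python3 - <<'E'
from h import *
door()
p,q=cam("scene");cv2.imwrite("pics/e.png",cv2.resize(p["color"][80:370,150:420],None,fx=2,fy=2))
q2,_=cam("top");
for n in("cup","tube","disc"):
    for m in manip.masks_of(q2,n)[:1]: print(n,m["confidence"],np.round(m["bbox"]))
E
```

```text
phi tool 0.4 r 0.1031 o 0.0913 z 0.3193 t 24.9 F [ 0.2  -0.61 -0.04]
-150 127 [-4.2  1.2  5.6]
-130 253 [-4.6  0.9  6. ]
-110 344 [-4.9  0.5  5.7]
-90 421 [-5.   0.4  5.5]
-70 480 [-5.3  0.3  5.3]
-50 527 [-5.3  0.   5.3]
-30 452 [-5.4 -0.2  5.1]
cup 0.9 [288. 228.  27.  28.]
tube 0.84 [286. 184.  22.  35.]
disc 0.83 [280. 122.  66.  64.]
```

View pics/e.png

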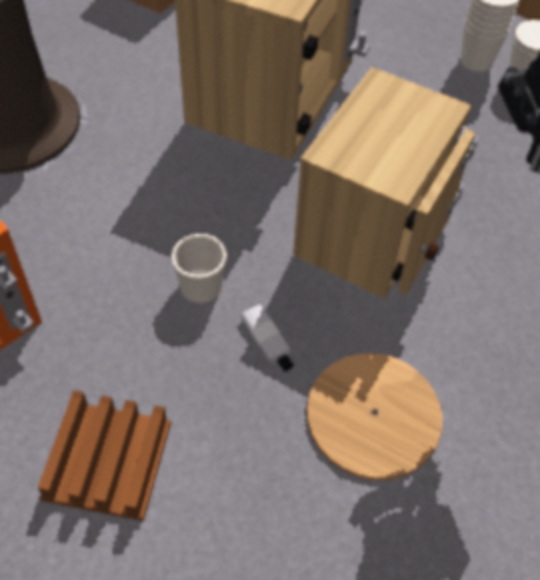

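```bash
python3 - <<'E'
from h import *
p,q=cam("wrist");X=pts(q);th=np.radians(13.45);ex=np.array([np.cos(th),np.sin(th)]);ey=np.array([-np.sin(th),np.cos(th)])
v=X[...,:2]-[.555,.3034];U=v@ex*1000;V=v@ey*1000;Z=X[...,2]*1000
D=[];C=[]
for a in range(-148,-15,6):
    s=(V>a)&(V<a+6);d=s&(abs(Z-175)<2.2)&(U>-11);c=s&(abs(Z-180.3)<2.2)&(U<-11)&(U>-60)
    if d.sum()>20: D.append((a+3,np.percentile(U[d],97),np.percentile(U[d],3)))
    if c.sum()>20: C.append((a+3,np.percentile(U[c],99)))
D=np.array(D);C=np.array(C)
print("door out",np.polyfit(D[:,0],D[:,1],1),"in",np.polyfit(D[:,0],D[:,2],1),"cab",np.polyfit(C[:,0],C[:,1],1) if len(C) else None)
print(D.round(1).tolist(),C.round(1).tolist());print(manip.read_state()["clock"])
E
```

```text
door out [7.69880937e-06 5.99808517e+00] in [-0.01232374 -5.71575981] cab [ 1.33115983e-04 -1.43851454e+01]
[[-133.0, 5.9, -3.2], [-127.0, 5.7, -4.3], [-121.0, 6.0, -4.1], [-115.0, 6.0, -4.5], [-109.0, 5.8, -4.2], [-103.0, 6.2, -4.5], [-97.0, 6.4, -4.7], [-91.0, 6.0, -4.8], [-85.0, 6.1, -4.9], [-79.0, 6.0, -5.1], [-73.0, 6.1, -4.7], [-67.0, 5.8, -5.3], [-61.0, 6.0, -5.0], [-55.0, 6.1, -5.1], [-49.0, 6.1, -5.1], [-43.0, 5.9, -5.4], [-37.0, 6.1, -5.2], [-31.0, 6.1, -5.3], [-25.0, 5.9, -5.3], [-19.0, 5.9, -5.2], [-13.0, 5.9, -5.3]] [[-145.0, -14.4], [-139.0, -14.3], [-133.0, -14.5], [-127.0, -14.6], [-121.0, -14.4], [-115.0, -14.3], [-109.0, -14.3], [-103.0, -14.4], [-97.0, -14.3], [-91.0, -14.3], [-85.0, -14.4], [-79.0, -14.4], [-73.0, -14.4], [-67.0, -14.3], [-61.0, -14.6], [-55.0, -14.3], [-49.0, -14.3], [-43.0, -14.5], [-37.0, -14.4], [-31.0, -14.3], [-25.0, -14.4], [-19.0, -14.4], [-13.0, -14.4]]
25.25
```

```bash
python3 -c "
from rig import manip
print(manip.close_job())"
```

```text
the job is handed in; nothing more can be done
None
```

The door is hung with both barrels fully home on the pins and pushed shut, parallel to the cabinet front. The gripper is clear of everything and nothing else on the table was moved. I handed the job in at about 25 s on the clock, and no verdict came back.

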